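Put the spice bin back under the shelf

ROBOT

A 6-joint arm with a two-finger parallel gripper is mounted at the origin on the work surface. World frame = base frame: x ahead of the robot, y to its left, z up, the work surface at z = 0. Lengths are in m, angles in rad, forces in N, time in s.
With the tool pointing down it reaches from about 0.425 to 0.925 m from the base axis. Payload 12.5 kg.
Tool frame: the origin (TCP) lies between the finger pads; the fingertips stand 14 mm ahead of it and the grasp point (between the pads) lies 5 mm behind it; z points along the fingers, y is the line along which they close (so a half turn about z gives the same grasp; the last joint's range is limited). The gripper opens to 85 mm and grips with 20 to 120 N. Pads are 22 mm wide; open, the fingers measure 114 mm over their backs; the gripper's body (76 mm by 85 mm) begins 54 mm behind the grasp point. The pads swing forward as they close: fully open they stand 13 mm farther back than shut.
Start: joints at [-1.374, 0.491, 1.559, -0, 1.092, -0.106], TCP at [0.186, -0.597, 0.245] pointing down, gripper open.
Joint ranges: [-3.1, 3.1], [-0.84, 2.19], [0.05, 2.79], [-1.13, 4.28], [0.06, 2.93], [-2.69, 2.69]. Speed limits (rad/s): [2.22, 2.22, 2.79, 3.14, 3.14, 3.14].

INTERFACE

Orientations are given as [roll, pitch, yaw] about the fixed x, y, z axes, in that order (R = Rz(yaw) Ry(pitch) Rx(roll)).
In Python, from cell import observe, snapshot, hand_in gives the robot as it stands.
- The arm moves only by the tool servo_tool, never from a script. Its argument "increments" is a list that holds one entry, the list of rows, each a list of 4 numbers: the shift along the tool's x, y, z in m, then the turn about the tool's z in degrees. In form: [[[dx, dy, dz, turn], ...]]. A call has 1 to 10 rows; each row is the pose to reach, as a shift and turn from the pose commanded when the call began, along the tool's axes at that moment; what a row does not reach only later rows make up. A row lasts 1/12 s, in which the tool goes at most 41.7 mm and 7.16 degrees, less where a joint would pass 70% of its speed; a pose out of reach is approached as far as the arm can. A call with a gripper value outside its range is refused whole. "fingers" is the opening, from 0 (shut) to 1 (fully open), set as the call begins (left out, the last holds). The fingers move at their own pace and stop on an object; "grip_force" is the grip in N (left out, the last holds). Time passes only in rows, so rows that repeat a pose let the fingers close. It gives the time, the measured TCP pose, the force, the opening and the grip force at its end, in the units of the state.
- observe(): the state, without advancing time (a new reading comes with each control period).
- snapshot(name): name is "side" or "top" or "wrist"; returns a dict with "pixels" (384x512x3 uint8, red, green, blue), "fx", "fy", "cx", "cy" (pixels), "D" ([k1, k2, p1, p2, k3] as OpenCV has them; the pictures are not rectified), "R" (3x3) and "t" (3): a world point X has camera coordinates R X + t. Camera axes: x right, y down, z forward; pixel columns grow to the right and rows downward; lengths in m; the calibration is good to about 2 mm. A picture is of the moment at which its call begins. There is no depth.
- hand_in(): hands the job in; it is judged then, once.
The state is a dict: "clock": time; "joints": joint angles; "qd": joint speeds; "joint_torque": joint torques, N m; "eef_pos": TCP position; "eef_rot": TCP orientation; "force": force on the tool from outside, world axes, zero at the start; "ft_torque": the same for the moment, N m; "grip_width": finger opening in m; "grasp_force": force on a finger pad.
Only numpy, scipy, OpenCV 4.12 (cv2) and the standard library are available. Lean on these libraries where they do the work, as an engineer would, in place of code of your own. Each camera call takes 0.05 s, during which the arm holds its last target. There are 200 camera calls.

TASK

Carry the loose wooden spice bin level (without tipping or dropping it) to the empty bay of the little white two-level shelf: set it on the lower board with its back end under the upper board and its knob towards the open front, and let go of it part-way in. Then take it by its knob and push it straight in until it is fully home. Leave the other two bins, the white jar and the green bottle where they are.

Things in the scene. Friction and masses are not known exactly. Their poses are not given: they have to be found in the camera images.
- rack: White two-level counter shelf, fixed, 310 mm wide. Origin at counter height under the middle of the UPPER board's front edge; x points into the bays, y along the shelf, z up. Lower board: top 40 mm above the counter, x = -90 to 165 mm, so a 90 mm ledge is open in front. Upper board: x = 0 to 165, underside 100 mm, top 112 mm above the counter.
- rack_bays (a point): Middle of the bays' mouth: on the lower board's top, right below the middle of the upper board's front edge (40 mm above the shelf's origin); axes as the shelf's. Four 10 mm upright walls at y = -150, -50, 50, 150 mm make three bays, 90 mm wide and 60 mm high inside, centred at y = -100, 0, 100 mm. One is empty.
- rack_stop (a point): On the lower board at the foot of the front face of the 20 mm high back rail, 150 mm behind the upper board's front edge, in the middle of the shelf's width. The rail stops a bin that is fully home.
- bin: The loose spice bin: open oak box with small jars fixed in it below the rim, 140 mm long (x), 64 wide (y), 50 high, 0.3 to 0.65 kg. Origin at the centre of the box's underside, z up; its front, with the knob, is the -x end. Starts on the counter beside the shelf. Home, its back end is at the rail and its front face 10 mm behind the upper board's front edge; only the knob stands out.
- bin_knob: The loose bin's white round knob, a ball of 26 mm diameter fixed to the front of the bin by a 12 mm stem. Origin at the ball's centre: 102 mm from the bin's centre towards -x, 32 mm out from the front face, 34 mm above the bin's underside. Axes as the bin's.
- bin_b: A second bin like the loose one, knob included, already home in one of the bays; leave it. Origin and axes as for the loose bin.
- bin_c: A third bin like the loose one, already home in another bay; leave it. Origin and axes as for the loose bin.
- liner: Cork liner, 130 x 75 mm and paper-thin (no step), lying on the lower board in the EMPTY bay. Origin at its centre on the lower board's top face, 80 mm behind the upper board's front edge, on the bay's middle line: where the bin's origin comes when home. Axes as the shelf's.
- canister: White ceramic jar, 72 mm diameter, 110 mm tall, standing on the upper board, its near side at least 60 mm behind the front edge; leave it. Origin at the centre of its base.
- bottle: Green glass bottle, 60 mm diameter, 190 mm tall, standing on the counter beyond the loose bin; leave it. Origin at the centre of its base.

How it is judged:
By the outcome, as a careful person would: the job done as asked, in the order asked, and still so for the second after the job is handed in, with the robot touching nothing.
It also fails if it takes over 54 s, if anything falls off the work surface, if the arm or the gripper's body presses on something with over 40 N, if the wrist force passes 120 N, or if a joint passes its speed limit or range.

## Working session

There is one attempt and no reset: what is moved stays moved. The work goes in short steps, Python scripts to look and compute and a tool call to move; the robot and the scene stay as the last step left them, time stands still between calls to the robot, and variables do not carry over. Pictures are saved under pics/ and viewed, at most 10 in all, crops included, and the job is handed in when it is done.

Besides the shell and the picture viewer there is one more tool, called as name([rows], argument=value, ...), one row to a line, values as JSON. servo_tool: Moves the arm, as the interface text tells. Its arguments: {"type":"object","properties":{"increments":{"type":"array","items":{"type":"array","items":{"type":"array","items":{"type":"number"}}}},"fingers":{"type":"number"},"grip_force":{"type":"number"}},"required":["increments"]}

```bash
mkdir -p pics; ls; python3 - <<'E'
from cell import observe,snapshot
import cv2,pickle,numpy as np
o=observe();print({k:np.round(v,3).tolist() for k,v in o.items()})
for n in("side","top","wrist"):
    s=snapshot(n);pickle.dump(s,open(f"pics/{n}0.pkl","wb"));cv2.imwrite(f"pics/{n}0.png",s["pixels"][...,::-1])
    print(n,s["fx"],np.round(s["D"],3),np.round(-np.array(s["R"]).T@s["t"],3),np.round(s["R"],2).tolist())
a=[cv2.imread(f"pics/{n}0.png") for n in("side","top")]
E
```

```text
pics
{'clock': 0.0, 'joints': [-1.374, 0.492, 1.559, -0.0, 1.092, -0.106], 'qd': [0.0, 0.001, 0.001, -0.001, 0.001, -0.001], 'joint_torque': [-0.001, -61.845, -26.16, -0.0, 0.004, -0.0], 'eef_pos': [0.186, -0.596, 0.245], 'eef_rot': [-3.14, -0.0, 0.303], 'force': [-1.194, 0.351, 0.116], 'ft_torque': [-0.003, 0.006, -0.021], 'grasp_force': 0.0, 'grip_width': 0.086}
side 356.62927575864836 [-0.066  0.     0.     0.     0.   ] [0.299 0.643 0.578] [[-0.91, -0.42, 0.0], [-0.26, 0.54, -0.8], [0.34, -0.73, -0.6]]
top 478.3956795410053 [-0.167  0.     0.     0.     0.   ] [0.412 0.087 1.203] [[0.02, -1.0, 0.02], [-0.99, -0.02, -0.14], [0.14, -0.01, -0.99]]
wrist 285.21330429660867 [0.02 0.   0.   0.   0.  ] [ 0.265 -0.571  0.374] [[0.3, -0.95, -0.0], [-0.91, -0.28, 0.32], [-0.3, -0.09, -0.95]]
```

View pics/side0.png

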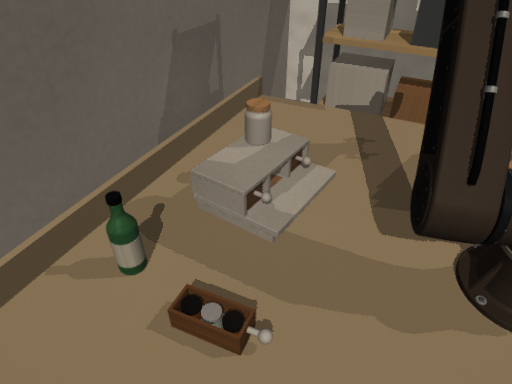

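View pics/top0.png

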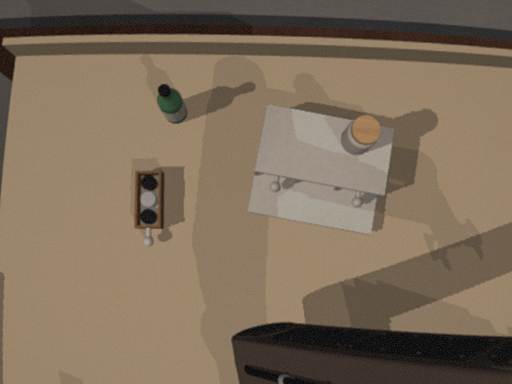

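Both views show the bin loose at left of the shelf: knob at side (265,336) and top (148,241). Knobs stand in the two outer bays, at top (275,187) and (357,202), so the middle bay is empty. Next I measure.

```bash
cat > h.py <<'E'
import cv2,pickle,numpy as np
def load(n): return pickle.load(open(f"pics/{n}.pkl","rb"))
def ray(s,uv):
    K=np.array([[s["fx"],0,s["cx"]],[0,s["fy"],s["cy"]],[0,0,1.]])
    p=cv2.undistortPoints(np.array(uv,float).reshape(-1,1,2),K,np.array(s["D"],float)).reshape(-1,2)
    R=np.array(s["R"]);d=np.c_[p,np.ones(len(p))]@R
    return -R.T@np.array(s["t"]),d/np.linalg.norm(d,axis=1)[:,None]
def plane(s,uv,z):
    c,d=ray(s,uv);return c+d*((z-c[2])/d[:,2])[:,None]
def tri(s1,uv1,s2,uv2):
    c1,d1=ray(s1,uv1);c2,d2=ray(s2,uv2);out=[]
    for a,b in zip(d1,d2):
        t=np.linalg.lstsq(np.c_[a,-b],c2-c1,rcond=None)[0]
        p,q=c1+a*t[0],c2+b*t[1];out.append(np.r_[(p+q)/2,np.linalg.norm(p-q)])
    return np.array(out)
E
python3 - <<'E'
from h import *
S,T=load("side0"),load("top0")
def blobs(im,box,f,amin):
    x0,y0,x1,y1=box;c=im[y0:y1,x0:x1];m=f(cv2.cvtColor(c,cv2.COLOR_RGB2HSV).astype(int),c.astype(int)).astype(np.uint8)
    n,l,st,ce=cv2.connectedComponentsWithStats(m)
    return [(st[i,4],np.round(ce[i]+[x0,y0],1).tolist(),(st[i,:4]+[x0,y0,0,0]).tolist()) for i in range(1,n) if st[i,4]>=amin],m
white=lambda h,c:(h[...,1]<60)&(h[...,2]>120)
oak=lambda h,c:(h[...,1]>125)&(h[...,2]>40)&(h[...,0]<20)
for nm,s,bk,bo in(("side",S,(250,322,280,350),(160,280,262,352)),("top",T,(138,232,160,250),(128,162,170,235))):
    print(nm,"knob",blobs(s["pixels"],bk,white,15)[0]);b,m=blobs(s["pixels"],bo,oak,100);print("oak",b)
    pts=cv2.findNonZero(m);r=cv2.minAreaRect(pts);print(cv2.boxPoints(r)+[bo[0],bo[1]])
a=cv2.resize(S["pixels"][120:240,180:350],None,fx=4.6,fy=4.6,interpolation=cv2.INTER_CUBIC)
cv2.imwrite("pics/sc.png",a[...,::-1])
b=cv2.resize(T["pixels"][95:240,240:410],None,fx=4,fy=4,interpolation=cv2.INTER_CUBIC)
cv2.imwrite("pics/tc.png",b[...,::-1])
E
```

```text
side knob [(np.int32(55), [253.7, 331.3], [250, 327, 9, 9]), (np.int32(137), [265.2, 336.2], [259, 330, 13, 14])]
oak [(np.int32(2443), [211.8, 320.2], [168, 284, 87, 68])]
[[161.86206818 323.34482956]
 [179.79310608 278.51724052]
 [260.13793182 310.65517044]
 [242.20689392 355.48275757]]
top knob [(np.int32(76), [146.8, 239.4], [143, 232, 8, 14])]
oak [(np.int32(471), [148.8, 198.5], [135, 171, 29, 57])]
[[135. 171.]
 [163. 171.]
 [163. 227.]
 [135. 227.]]
```

View pics/sc.png

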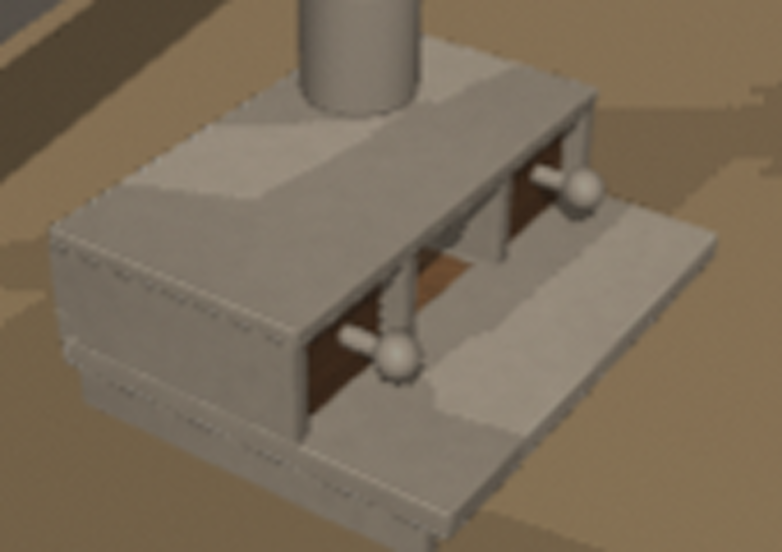

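View pics/tc.png

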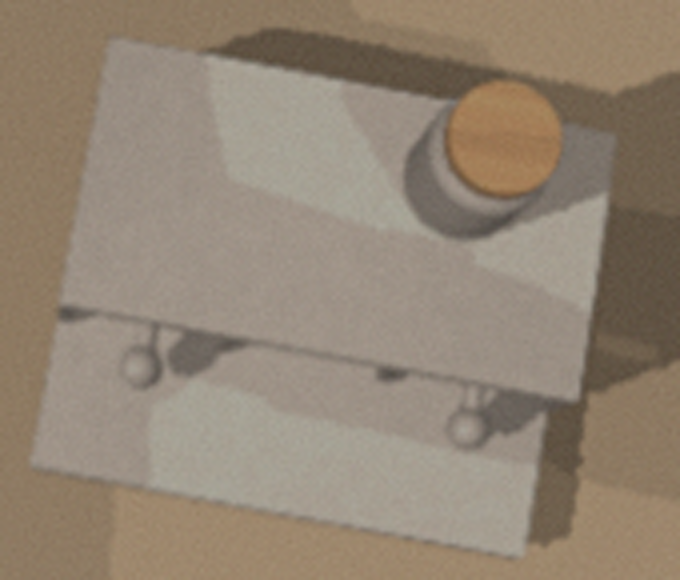

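Crops: the middle bay is empty, with its cork liner showing at side crop (445,280). Upper board front corners are at side crop (300,335)/(596,95) and top crop (60,307)/(579,400). The jar stands back right.

```bash
python3 - <<'E'
from h import *
np.set_printoptions(precision=4,suppress=True)
S,T=load("side0"),load("top0")
f=lambda P,k,o:(np.array(P,float)+.5)/k-.5+o
nm=["ufl","ufr","ubl","lfl","lfr","k1","k2"]
sp=f([(300,335),(596,95),(53,230),(447,522),(716,238),(399,355),(584,190)],4.6,(180,120))
tp=f([(60,307),(579,400),(108,40),(33,466),(524,556),(142,366),(468,427)],4,(240,95))
P=tri(T,tp,S,sp)
for a,b in zip(nm,P):print(a,b)
P=P[:,:3]
print("w",np.linalg.norm(P[0]-P[1]),np.linalg.norm(P[3]-P[4]),"d",np.linalg.norm(P[0]-P[2]))
for i,j in((0,1),(3,4),(5,6)):
    d=P[i]-P[j];print("shelf yaw",np.degrees(np.arctan2(-d[0],d[1])))
d=P[2]-P[0];print("yaw x",np.degrees(np.arctan2(d[1],d[0])))
print("knob",tri(T,[(147.8,240.8)],S,[(265.2,336.2)]))
r=plane(T,[(135,171),(163,171),(163,227),(135,227)],.05);print(r,r.mean(0))
E
```

```text
ufl [0.5911 0.0756 0.1092 0.0013]
ufr [ 0.5423 -0.2307  0.1036  0.0006]
ubl [0.7511 0.0494 0.1104 0.0006]
lfl [0.505  0.0897 0.0326 0.002 ]
lfr [ 0.4531 -0.2145  0.0339  0.0008]
k1 [0.5613 0.0253 0.0727 0.0008]
k2 [ 0.528  -0.1712  0.0722  0.0008]
w 0.31022459694749327 0.30860229549737606 d 0.1620844075096959
shelf yaw -9.048103652651967
shelf yaw -9.677696423747182
shelf yaw -9.639464458069694
yaw x -9.290950492857602
knob [[0.4262 0.3334 0.0318 0.0003]]
[[0.596  0.369  0.05  ]
 [0.5971 0.2993 0.05  ]
 [0.4602 0.2938 0.05  ]
 [0.4586 0.3624 0.05  ]] [0.528  0.3311 0.05  ]
```

servo_tool([
  [[0.312, -0.214, -0.02, -70], [0.312, -0.214, -0.02, -70], [0.312, -0.214, -0.02, -70], [0.312, -0.214, -0.02, -70], [0.312, -0.214, -0.02, -70], [0.312, -0.214, -0.02, -70], [0.312, -0.214, -0.02, -70], [0.312, -0.214, -0.02, -70], [0.312, -0.214, -0.02, -70], [0.312, -0.214, -0.02, -70]],
], fingers=1)

```text
clock: 0.98
eef_pos: [0.4231, -0.2948, 0.2657]
eef_rot: [3.141, -0.001, 1.535]
force: [-0.1, -0.2, -1.1]
grip_width: 0.0852
grasp_force: 0.0
```

```bash
cat > go.py <<'E'
import sys,numpy as np
from cell import observe
from scipy.spatial.transform import Rotation as Ro
o=observe();x,y,z,yaw=map(float,sys.argv[1:5])
R=Ro.from_euler("xyz",o["eef_rot"]);d=R.inv().apply(np.array([x,y,z])-o["eef_pos"])
t=(yaw-np.degrees(o["eef_rot"][2])+180)%360-180
print("t",round(o["clock"],2),"pos",np.round(o["eef_pos"],4),"rot",np.round(np.degrees(o["eef_rot"]),2),"F",np.round(o["force"],1),"w",round(o["grip_width"],4),"q6",round(o["joints"][5],2))
print("inc",np.round(d,4),"turn",round(-t,2))
E
python3 go.py .50 .07 .265 150
```

```text
t 0.98 pos [ 0.4231 -0.2948  0.2657] rot [ 1.7995e+02 -3.0000e-02  8.7950e+01] F [-0.1 -0.2 -1.1] w 0.0852 q6 -0.7
inc [0.3673 0.0638 0.001 ] turn -62.05
```

servo_tool([
  [[0.367, 0.064, 0, -62], [0.367, 0.064, 0, -62], [0.367, 0.064, 0, -62], [0.367, 0.064, 0, -62], [0.367, 0.064, 0, -62], [0.367, 0.064, 0, -62], [0.367, 0.064, 0, -62], [0.367, 0.064, 0, -62], [0.367, 0.064, 0, -62], [0.367, 0.064, 0, -62]],
])

```text
clock: 1.82
eef_pos: [0.5018, 0.0697, 0.2652]
eef_rot: [3.141, -0.0, 2.616]
force: [-0.8, -0.2, -0.6]
grip_width: 0.0854
grasp_force: 0.0
```

```bash
python3 go.py .528 .331 .245 179
```

```text
t 1.82 pos [0.5018 0.0697 0.2652] rot [ 1.7994e+02 -1.0000e-02  1.4991e+02] F [-0.8 -0.2 -0.6] w 0.0854 q6 -1.04
inc [0.1084 0.2392 0.0204] turn -29.09
```

servo_tool([
  [[0.108, 0.239, 0.02, -29], [0.108, 0.239, 0.02, -29], [0.108, 0.239, 0.02, -29], [0.108, 0.239, 0.02, -29], [0.108, 0.239, 0.02, -29], [0.108, 0.239, 0.02, -29], [0.108, 0.239, 0.02, -29], [0.108, 0.239, 0.02, -29], [0.108, 0.239, 0.02, -29]],
])

```text
clock: 2.57
eef_pos: [0.5299, 0.3249, 0.2446]
eef_rot: [-3.141, -0.001, 3.114]
force: [0.4, -0.1, 0.5]
grip_width: 0.0853
grasp_force: 0.0
```

```bash
python3 go.py .528 .331 .245 179; python3 - <<'E'
from h import *
from cell import snapshot
s=snapshot("wrist");pickle.dump(s,open("pics/wrist1.pkl","wb"));cv2.imwrite("pics/wrist1.png",s["pixels"][...,::-1])
E
```

```text
t 2.57 pos [0.5299 0.3249 0.2446] rot [-1.7995e+02 -6.0000e-02  1.7841e+02] F [ 0.4 -0.1  0.5] w 0.0853 q6 -1.1
inc [ 0.0021  0.006  -0.0004] turn -0.59
```

View pics/wrist1.png

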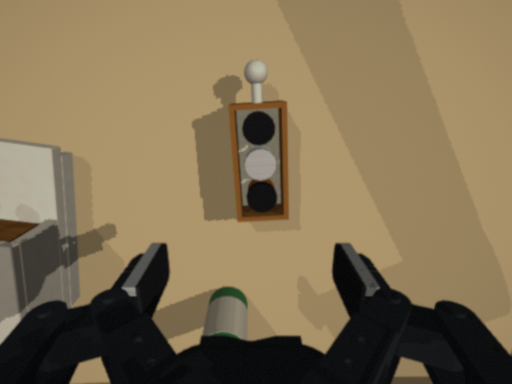

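The wrist view shows the bin at centre: knob (256,72), rim corners near (230,104), (287,101), (289,219), (238,221). The bottle at (226,310) and the shelf at left are clear of it.

```bash
cat > bin.py <<'E'
from h import *
np.set_printoptions(precision=4,suppress=True)
def quad(s,box):
    x0,y0,x1,y1=box;c=np.ascontiguousarray(s["pixels"][y0:y1,x0:x1]);h=cv2.cvtColor(c,cv2.COLOR_RGB2HSV).astype(int)
    m=((h[...,1]>140)&(h[...,0]<16)&(h[...,2]>40)).astype(np.uint8)
    cs=max(cv2.findContours(m,cv2.RETR_EXTERNAL,cv2.CHAIN_APPROX_NONE)[0],key=cv2.contourArea)
    hu=cv2.convexHull(cs);e=.02
    q=cv2.approxPolyDP(hu,e*cv2.arcLength(hu,True),True).reshape(-1,2)
    return q+[x0,y0]
def ball(s,box):
    x0,y0,x1,y1=box;c=np.ascontiguousarray(s["pixels"][y0:y1,x0:x1]);h=cv2.cvtColor(c,cv2.COLOR_RGB2HSV).astype(int)
    m=((h[...,1]<70)&(h[...,2]>90)).astype(np.uint8)
    k=cv2.getStructuringElement(cv2.MORPH_ELLIPSE,(9,9)) if y1-y0>35 else np.ones((5,5),np.uint8)
    m=cv2.morphologyEx(m,cv2.MORPH_OPEN,k);cs=max(cv2.findContours(m,cv2.RETR_EXTERNAL,cv2.CHAIN_APPROX_NONE)[0],key=cv2.contourArea)
    (u,v),r=cv2.minEnclosingCircle(cs);return (u+x0,v+y0),r
E
python3 - <<'E'
from bin import *
S,T,W=load("side0"),load("top0"),load("wrist1")
q=quad(W,(215,90,305,235));print(q)
P=plane(W,q,.05);print(P)
if len(q)==4:print("sides",[np.linalg.norm(P[i]-P[i-1]) for i in range(4)],"c",P.mean(0))
print(quad(T,(128,162,170,235)),plane(T,quad(T,(128,162,170,235)),.05))
b,r=ball(W,(235,52,280,86));print(b,r);print("W-S",tri(W,[b],S,[(265.2,336.2)]),"W-T",tri(W,[b],T,[(147.8,240.8)]))
E
```

```text
[[285 102]
 [288 217]
 [238 220]
 [229 105]]
[[0.4594 0.3654 0.05  ]
 [0.5957 0.3705 0.05  ]
 [0.598  0.3085 0.05  ]
 [0.4607 0.3046 0.05  ]]
sides [np.float64(0.06088474511071522), np.float64(0.13642682125176264), np.float64(0.06204245642816072), np.float64(0.13736172389048124)] c [0.5285 0.3372 0.05  ]
[[138 188]
 [139 190]
 [138 204]
 [136 212]
 [136 189]] [[0.554  0.3594 0.05  ]
 [0.5491 0.3566 0.05  ]
 [0.5147 0.3575 0.05  ]
 [0.4951 0.3615 0.05  ]
 [0.5514 0.3642 0.05  ]]
(256.0, 72.68000030517578) 13.296053886413574
W-S [[0.4269 0.3345 0.0326 0.0025]] W-T [[0.4269 0.3354 0.0217 0.001 ]]
```

```bash
python3 go.py .529 .337 .12 -178.2; python3 - <<'E'
from bin import *
S,W=load("side0"),load("wrist1")
q=quad(W,(215,90,305,235));P=plane(W,q,.05)
K=np.array([[S["fx"],0,S["cx"]],[0,S["fy"],S["cy"]],[0,0,1.]])
u=cv2.projectPoints(P,cv2.Rodrigues(np.array(S["R"]))[0],np.array(S["t"]),K,np.array(S["D"]))[0].reshape(-1,2)
v=quad(S,(160,280,258,352));print(u,v)
n=[np.argmin(np.linalg.norm(v-a,axis=1)) for a in u];print(tri(W,q,S,v[n]))
E
```

```text
t 2.62 pos [0.5301 0.3241 0.245 ] rot [-1.7996e+02 -4.0000e-02  1.7834e+02] F [-0.4 -1.1 -1. ] w 0.0856 q6 -1.1
inc [0.0014 0.013  0.125 ] turn -3.46
[[238.552  338.2091]
 [167.6702 309.8386]
 [186.4565 284.0398]
 [253.9081 309.2949]] [[187 284]
 [254 309]
 [241 351]
 [171 324]
 [168 309]]
[[0.4578 0.3681 0.0164 0.0059]
 [0.5947 0.3702 0.0526 0.0002]
 [0.5972 0.3085 0.0509 0.0009]
 [0.4606 0.3046 0.051  0.0002]]
```

Rim height measured at 0.051 at three corners, matching the 50 mm given. Descending.

servo_tool([
  [[0.0015, 0.013, 0.04, -3.5], [0.0015, 0.013, 0.08, -3.5], [0.0015, 0.013, 0.115, -3.5], [0.0015, 0.013, 0.13, -3.5], [0.0015, 0.013, 0.13, -3.5], [0.0015, 0.013, 0.13, -3.5]],
])

```text
clock: 3.12
eef_pos: [0.5296, 0.3367, 0.1156]
eef_rot: [-3.141, -0.001, -3.111]
force: [0.3, 0.7, 0.8]
grip_width: 0.0854
grasp_force: 0.0
```

```bash
python3 go.py .529 .337 .025 -178.2
```

```text
t 3.12 pos [0.5296 0.3367 0.1156] rot [-1.7997e+02 -3.0000e-02 -1.7825e+02] F [0.3 0.7 0.8] w 0.0854 q6 -1.14
inc [0.0005 0.0003 0.0906] turn -0.05
```

servo_tool([
  [[0, 0, 0.02, 0], [0, 0, 0.045, 0], [0, 0, 0.07, 0], [0, 0, 0.085, 0], [0, 0, 0.09, 0], [0, 0, 0.09, 0], [0, 0, 0.09, 0]],
])

```text
clock: 3.7
eef_pos: [0.5301, 0.3381, 0.0271]
eef_rot: [3.141, 0.002, -3.11]
force: [-0.7, -0.2, 0.1]
grip_width: 0.0854
grasp_force: 0.0
```

servo_tool([
  [[0, 0, 0, 0], [0, 0, 0, 0], [0, 0, 0, 0], [0, 0, 0, 0], [0, 0, 0, 0], [0, 0, 0, 0], [0, 0, 0, 0], [0, 0, 0, 0]],
], fingers=0, grip_force=40)

```text
clock: 4.37
eef_pos: [0.5298, 0.3383, 0.027]
eef_rot: [3.141, 0.002, -3.109]
force: [-0.7, -1.4, 6.5]
grip_width: 0.0636
grasp_force: 43.8
```

```bash
python3 go.py .529 .337 .12 -178.2
```

```text
t 4.37 pos [0.5298 0.3383 0.027 ] rot [ 1.7996e+02  1.3000e-01 -1.7815e+02] F [-0.7 -1.4  6.5] w 0.0636 q6 -1.14
inc [ 0.0006 -0.0012 -0.093 ] turn 0.05
```

Held (63.6 mm). Lift.

servo_tool([
  [[0, 0, -0.003, 0], [0, 0, -0.01, 0], [0, 0, -0.022, 0], [0, 0, -0.04, 0], [0, 0, -0.06, 0], [0, 0, -0.08, 0], [0, 0, -0.1, 0], [0, 0, -0.115, 0], [0, 0, -0.125, 0], [0, 0, -0.13, 0]],
], grip_force=60)

```text
clock: 5.2
eef_pos: [0.5293, 0.3382, 0.1574]
eef_rot: [3.141, 0.002, -3.109]
force: [-0.8, 0.2, -3.9]
grip_width: 0.063
grasp_force: 66.9
```

```bash
python3 go.py .478 -.062 .195 170.6; python3 - <<'E'
from bin import *
from cell import snapshot
for n in("side","wrist"):
    s=snapshot(n);pickle.dump(s,open(f"pics/{n}2.pkl","wb"))
    cv2.imwrite(f"pics/{n}2.png",s["pixels"][...,::-1])
a=np.hstack([cv2.resize(cv2.imread(f"pics/{n}2.png"),(400,300)) for n in("side","wrist")]);cv2.imwrite("pics/l2.png",a)
E
```

```text
t 5.2 pos [0.5293 0.3382 0.1574] rot [ 1.7995e+02  1.2000e-01 -1.7815e+02] F [-0.8  0.2 -3.9] w 0.063 q6 -1.14
inc [ 0.0642 -0.3983 -0.0381] turn 11.25
```

View pics/l2.png

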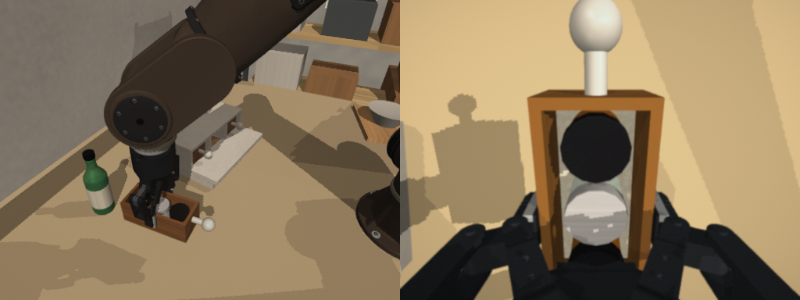

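The bin is lifted and looks level: knob at side (266,288) and wrist (251,33). Checking the tilt through the knob height.

```bash
python3 - <<'E'
from bin import *
S,W=load("side2"),load("wrist2")
b,r=ball(S,(255,276,282,300));w,rw=ball(W,(205,0,295,66));print(b,r,w,rw)
print("knob",tri(W,[w],S,[b]),"expected", .5293-.102, .3382-.102*np.sin(np.radians(1.85)),.1574+.007)
E
```

```text
(264.0, 286.0) 10.816754341125488 (250.0, 31.375) 37.75444412231445
knob [[0.4279 0.3368 0.1671 0.0026]] expected 0.4273 0.334907135935371 0.16440000000000002
```

servo_tool([
  [[0, -0.006, -0.015, 0], [0.003, -0.02, -0.03, 1], [0.008, -0.042, -0.038, 2], [0.013, -0.07, -0.04, 3], [0.018, -0.1, -0.04, 4], [0.024, -0.13, -0.04, 5], [0.029, -0.16, -0.04, 6], [0.034, -0.19, -0.04, 7], [0.04, -0.22, -0.04, 8], [0.045, -0.25, -0.04, 9]],
])

```text
clock: 6.13
eef_pos: [0.4913, 0.0854, 0.1944]
eef_rot: [-3.141, -0.002, 3.016]
force: [0.6, -0.3, -3.3]
grip_width: 0.0628
grasp_force: 67.4
```

```bash
python3 go.py .478 -.062 .195 170.6
```

```text
t 6.13 pos [0.4913 0.0854 0.1944] rot [-1.7998e+02 -1.0000e-01  1.7281e+02] F [ 0.6 -0.3 -3.3] w 0.0628 q6 -1.41
inc [-0.0053 -0.1479 -0.0005] turn 2.21
```

servo_tool([
  [[-0.001, -0.028, 0, 0.4], [-0.002, -0.054, 0, 0.8], [-0.003, -0.08, 0, 1.3], [-0.004, -0.105, 0, 1.8], [-0.005, -0.125, 0, 2.2], [-0.005, -0.138, 0, 2.2], [-0.005, -0.145, 0, 2.2], [-0.005, -0.148, 0, 2.2], [-0.005, -0.148, 0, 2.2], [-0.005, -0.148, 0, 2.2]],
])

```text
clock: 6.97
eef_pos: [0.4787, -0.0602, 0.195]
eef_rot: [3.142, -0.001, 2.979]
force: [0.1, 0.3, -4.0]
grip_width: 0.0634
grasp_force: 67.4
```

```bash
python3 go.py .478 -.062 .120 170.6;python3 - <<'E'
from bin import *
from cell import snapshot
for n in("side","wrist","top"):
    s=snapshot(n);pickle.dump(s,open(f"pics/{n}3.pkl","wb"))
    cv2.imwrite(f"pics/{n}3.png",s["pixels"][...,::-1])
a=np.hstack([cv2.resize(cv2.imread(f"pics/{n}3.png"),(400,300)) for n in("side","wrist")]);cv2.imwrite("pics/l3.png",a)
E
```

```text
t 6.97 pos [ 0.4787 -0.0602  0.195 ] rot [ 1.8000e+02 -3.0000e-02  1.7067e+02] F [ 0.1  0.3 -4. ] w 0.0634 q6 -1.67
inc [ 0.0003 -0.0019  0.075 ] turn 0.07
```

View pics/l3.png

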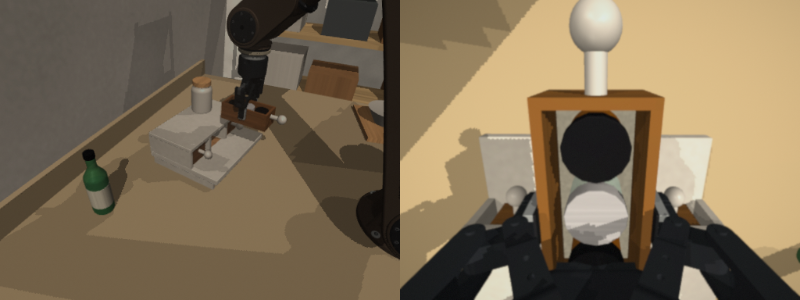

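The bin hangs centred between the neighbours' knobs (wrist crop (516,196) and (675,196), bin middle at 596). It is level and square to the shelf, so I lower it in front of the bay.

servo_tool([
  [[0, -0.002, 0.008, 0], [0, -0.002, 0.025, 0], [0, -0.002, 0.045, 0], [0, -0.002, 0.065, 0], [0, -0.002, 0.085, 0], [0, -0.002, 0.1, 0], [0, -0.002, 0.112, 0], [0, -0.002, 0.12, 0], [0, -0.002, 0.1235, 0], [0, -0.002, 0.1235, 0]],
])

```text
clock: 7.95
eef_pos: [0.4782, -0.0626, 0.0712]
eef_rot: [3.142, -0.001, 2.979]
force: [-0.6, 0.2, -4.0]
grip_width: 0.0632
grasp_force: 67.5
```

```bash
python3 go.py .5473 -.0737 .0715 170.6;python3 - <<'E'
from bin import *
from cell import snapshot
for n in("side","wrist"):
    s=snapshot(n);pickle.dump(s,open(f"pics/{n}4.pkl","wb"))
    cv2.imwrite(f"pics/{n}4.png",s["pixels"][...,::-1])
W,S=load("wrist4"),load("side4")
a=np.hstack([cv2.resize(S["pixels"][110:260,180:380],(400,300),interpolation=2),cv2.resize(W["pixels"],(400,300))]);cv2.imwrite("pics/l4.png",a[...,::-1])
E
```

```text
t 7.95 pos [ 0.4782 -0.0626  0.0712] rot [ 1.8000e+02 -6.0000e-02  1.7066e+02] F [-0.6  0.2 -4. ] w 0.0632 q6 -1.67
inc [-0.0699  0.0002 -0.0004] turn 0.06
```

View pics/l4.png

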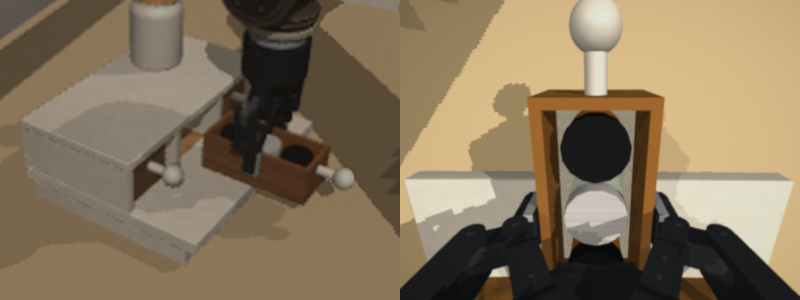

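The bin hangs just above the ledge in line with the bay: board edges at wrist crop 405 and 792, middle 598. There is no contact force. Sliding it in 35 mm first.

servo_tool([
  [[-0.003, 0, 0, 0], [-0.008, 0, 0, 0], [-0.015, 0, 0, 0], [-0.022, 0, 0, 0], [-0.028, 0, 0, 0], [-0.033, 0, 0, 0], [-0.035, 0, 0, 0], [-0.035, 0, 0, 0]],
])

```text
clock: 8.72
eef_pos: [0.5134, -0.0685, 0.0717]
eef_rot: [-3.142, 0.0, 2.978]
force: [0.3, -0.0, -2.8]
grip_width: 0.063
grasp_force: 67.5
```

servo_tool([
  [[-0.003, 0, 0, 0], [-0.008, 0, 0, 0], [-0.015, 0, 0, 0], [-0.022, 0, 0, 0], [-0.028, 0, 0, 0], [-0.033, 0, 0, 0], [-0.035, 0, 0, 0], [-0.035, 0, 0, 0]],
])

```text
clock: 9.38
eef_pos: [0.5479, -0.0741, 0.0717]
eef_rot: [-3.141, 0.0, 2.978]
force: [-0.2, -1.0, -3.3]
grip_width: 0.0629
grasp_force: 67.5
```

```bash
python3 go.py .5473 -.0737 .067 170.6
```

```text
t 9.38 pos [ 0.5479 -0.0741  0.0717] rot [-1.7999e+02  1.0000e-02  1.7065e+02] F [-0.2 -1.  -3.3] w 0.0629 q6 -1.66
inc [0.0007 0.0003 0.0047] turn 0.05
```

Inserted without contact. Lowering.

servo_tool([
  [[0, 0, 0.001, 0], [0, 0, 0.002, 0], [0, 0, 0.003, 0], [0, 0, 0.0035, 0], [0, 0, 0.004, 0], [0, 0, 0.004, 0]],
])

```text
clock: 9.88
eef_pos: [0.5474, -0.0741, 0.0677]
eef_rot: [-3.142, -0.0, 2.978]
force: [0.0, -1.0, -3.0]
grip_width: 0.0629
grasp_force: 67.5
```

```bash
python3 go.py .5473 -.0737 .067 170.6
```

```text
t 9.88 pos [ 0.5474 -0.0741  0.0677] rot [-1.8000e+02 -1.0000e-02  1.7065e+02] F [ 0. -1. -3.] w 0.0629 q6 -1.66
inc [0.0001 0.0003 0.0007] turn 0.05
```

servo_tool([
  [[0, 0, 0.0005, 0], [0, 0, 0.001, 0], [0, 0, 0.0015, 0], [0, 0, 0.0015, 0], [0, 0, 0.0015, 0]],
])

```text
clock: 10.3
eef_pos: [0.5474, -0.0741, 0.0671]
eef_rot: [-3.141, 0.001, 2.978]
force: [-2.3, -0.6, 7.3]
grip_width: 0.0635
grasp_force: 68.7
```

Touched down (+7 N at z 0.067). Releasing.

servo_tool([
  [[0, 0, 0, 0], [0, 0, 0, 0], [0, 0, 0, 0], [0, 0, 0, 0], [0, 0, 0, 0], [0, 0, 0, 0], [0, 0, 0, 0], [0, 0, 0, 0]],
], fingers=1)

```text
clock: 10.97
eef_pos: [0.5475, -0.0741, 0.0663]
eef_rot: [-3.141, 0.0, 2.978]
force: [0.0, 0.7, 0.9]
grip_width: 0.0851
grasp_force: 0.0
```

servo_tool([
  [[0, 0, -0.02, 0], [0, 0, -0.05, 0], [0, 0, -0.08, 0], [0, 0, -0.1, 0], [0, 0, -0.12, 0], [0, 0, -0.12, 0], [0.09, 0, -0.12, 0], [0.09, 0, -0.12, 0], [0.09, 0, -0.12, 0], [0.09, 0, -0.12, 0]],
])

```text
clock: 11.8
eef_pos: [0.4564, -0.0589, 0.1861]
eef_rot: [3.142, -0.002, 2.978]
force: [0.8, -1.0, 0.2]
grip_width: 0.0854
grasp_force: 0.0
```

```bash
python3 go.py .5473 -.0737 .067 170.6;python3 - <<'E'
from bin import *
from cell import snapshot
for n in("side","wrist","top"):
    s=snapshot(n);pickle.dump(s,open(f"pics/{n}5.pkl","wb"))
    cv2.imwrite(f"pics/{n}5.png",s["pixels"][...,::-1])
W,S=load("wrist5"),load("side5")
a=np.hstack([cv2.resize(S["pixels"][110:260,180:380],(400,300),interpolation=2),cv2.resize(W["pixels"],(400,300))]);cv2.imwrite("pics/l5.png",a[...,::-1])
E
```

```text
t 11.8 pos [ 0.4564 -0.0589  0.1861] rot [ 1.8000e+02 -9.0000e-02  1.7064e+02] F [ 0.8 -1.   0.2] w 0.0854 q6 -1.68
inc [-0.0923  0.0002  0.1189] turn 0.04
```

View pics/l5.png

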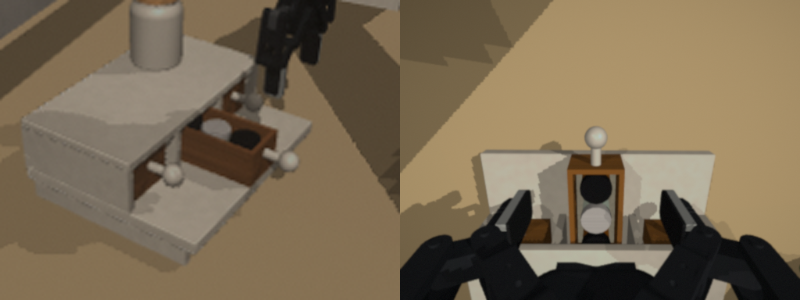

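The bin sits part-way in, back end under the upper board: knob at side (324,190) and wrist (251,177). Measuring the knob.

```bash
python3 - <<'E'
from bin import *
S,W,T=load("side5"),load("wrist5"),load("top5")
w,r=ball(W,(228,158,275,192));b,rs=ball(S,(315,180,336,202));print(w,r,b,rs)
print(tri(W,[w],S,[b]),"expect .4468 -.0576 .074"); print("W plane",plane(W,[w],.074))
E
python3 go.py .4468 -.0576 .072 170.6
```

```text
(250.5, 176.87931060791016) 15.544999122619629 (323.0, 186.67857122421265) 8.342960357666016
[[ 0.4466 -0.0559  0.0837  0.0035]] expect .4468 -.0576 .074
W plane [[ 0.4476 -0.0564  0.074 ]]
t 11.95 pos [ 0.4597 -0.0597  0.1862] rot [-1.7999e+02  6.0000e-02  1.7064e+02] F [-0.8 -0.3 -0.7] w 0.0853 q6 -1.68
inc [0.0132 0.     0.1142] turn 0.04
```

```bash
python3 -c "
from bin import *
print(tri(load('wrist5'),[(250.5,176.9)],load('side5'),[(324.2,190.0)]))"
```

```text
[[ 0.4457 -0.0563  0.0757  0.0027]]
```

servo_tool([
  [[0.013, 0, 0.01, 0], [0.013, 0, 0.03, 0], [0.013, 0, 0.055, 0], [0.013, 0, 0.08, 0], [0.013, 0, 0.1, 0], [0.013, 0, 0.112, 0], [0.013, 0, 0.118, 0], [0.013, 0, 0.118, 0], [0.013, 0, 0.118, 0]],
])

```text
clock: 12.7
eef_pos: [0.4465, -0.0575, 0.0682]
eef_rot: [-3.142, -0.0, 2.978]
force: [0.7, 0.2, 0.0]
grip_width: 0.0854
grasp_force: 0.0
```

```bash
python3 go.py .447 -.0575 .068 170.6
```

```text
t 12.7 pos [ 0.4465 -0.0575  0.0682] rot [-180.     -0.    170.65] F [0.7 0.2 0. ] w 0.0854 q6 -1.68
inc [-0.0005  0.0001  0.0002] turn 0.05
```

servo_tool([
  [[0, 0, 0, 0], [0, 0, 0, 0], [0, 0, 0, 0], [0, 0, 0, 0], [0, 0, 0, 0], [0, 0, 0, 0], [0, 0, 0, 0], [0, 0, 0, 0], [0, 0, 0, 0], [0, 0, 0, 0]],
], fingers=0, grip_force=30)

```text
clock: 13.53
eef_pos: [0.446, -0.0574, 0.0687]
eef_rot: [-3.141, 0.001, 2.978]
force: [-1.1, 0.6, 7.0]
grip_width: 0.0243
grasp_force: 29.0
```

```bash
python3 go.py .5453 -.0737 .068 170.6
```

```text
t 13.53 pos [ 0.446  -0.0574  0.0687] rot [-1.7999e+02  4.0000e-02  1.7065e+02] F [-1.1  0.6  7. ] w 0.0243 q6 -1.68
inc [-0.1007  0.      0.0008] turn 0.05
```

Knob held. Pushing 85 mm, then feeling for the stop.

servo_tool([
  [[-0.003, 0, 0, 0], [-0.008, 0, 0, 0], [-0.014, 0, 0, 0], [-0.02, 0, 0, 0], [-0.026, 0, 0, 0], [-0.032, 0, 0, 0], [-0.037, 0, 0, 0], [-0.041, 0, 0, 0], [-0.043, 0, 0, 0], [-0.043, 0, 0, 0]],
])

```text
clock: 14.37
eef_pos: [0.4878, -0.0642, 0.0687]
eef_rot: [3.142, -0.001, 2.978]
force: [-3.8, 0.6, 9.4]
grip_width: 0.024
grasp_force: 29.3
```

servo_tool([
  [[-0.003, 0, 0, 0], [-0.008, 0, 0, 0], [-0.014, 0, 0, 0], [-0.02, 0, 0, 0], [-0.026, 0, 0, 0], [-0.032, 0, 0, 0], [-0.037, 0, 0, 0], [-0.041, 0, 0, 0], [-0.043, 0, 0, 0], [-0.043, 0, 0, 0]],
])

```text
clock: 15.2
eef_pos: [0.5304, -0.0712, 0.0687]
eef_rot: [3.142, -0.001, 2.978]
force: [-4.7, 0.5, 8.1]
grip_width: 0.0242
grasp_force: 29.2
```

```bash
python3 go.py .5453 -.0735 .068 170.6
```

```text
t 15.2 pos [ 0.5304 -0.0712  0.0687] rot [ 1.8000e+02 -5.0000e-02  1.7065e+02] F [-4.7  0.5  8.1] w 0.0242 q6 -1.66
inc [-0.0151  0.0001  0.0007] turn 0.05
```

servo_tool([
  [[-0.003, 0, 0, 0], [-0.006, 0, 0, 0], [-0.009, 0, 0, 0], [-0.011, 0, 0, 0], [-0.012, 0, 0, 0], [-0.012, 0, 0, 0]],
])

```text
clock: 15.7
eef_pos: [0.5419, -0.0731, 0.0687]
eef_rot: [-3.142, -0.001, 2.979]
force: [-5.4, 0.6, 9.1]
grip_width: 0.0244
grasp_force: 29.3
```

servo_tool([
  [[-0.001, 0, 0, 0], [-0.002, 0, 0, 0], [-0.003, 0, 0, 0], [-0.003, 0, 0, 0]],
])

```text
clock: 16.03
eef_pos: [0.5448, -0.0736, 0.0687]
eef_rot: [3.142, -0.002, 2.978]
force: [-4.9, 0.6, 9.5]
grip_width: 0.0241
grasp_force: 29.2
```

servo_tool([
  [[-0.001, 0, 0, 0], [-0.0015, 0, 0, 0], [-0.002, 0, 0, 0], [-0.002, 0, 0, 0]],
])

```text
clock: 16.37
eef_pos: [0.5451, -0.0736, 0.0687]
eef_rot: [3.141, -0.005, 2.979]
force: [-13.9, 0.7, 15.7]
grip_width: 0.024
grasp_force: 29.6
```

The stop is felt at x = 0.545, where home was expected. Releasing and retreating.

servo_tool([
  [[0, 0, 0, 0], [0, 0, 0, 0], [0, 0, 0, 0], [0, 0, 0, 0], [0, 0, 0, 0], [0, 0, 0, 0], [0, 0, 0, 0], [0, 0, 0, 0]],
], fingers=1)

```text
clock: 17.03
eef_pos: [0.5475, -0.0741, 0.0682]
eef_rot: [-3.141, 0.0, 2.978]
force: [0.7, 0.2, -0.4]
grip_width: 0.0851
grasp_force: 0.0
```

servo_tool([
  [[0, 0, -0.01, 0], [0, 0, -0.03, 0], [0, 0, -0.06, 0], [0, 0, -0.09, 0], [0, 0, -0.12, 0], [0.04, 0, -0.13, 0], [0.07, 0, -0.13, 0], [0.08, 0, -0.13, 0], [0.08, 0, -0.13, 0], [0.08, 0, -0.13, 0]],
])

```text
clock: 17.87
eef_pos: [0.4691, -0.0612, 0.199]
eef_rot: [-3.141, 0.002, 2.978]
force: [-0.0, 0.2, 1.0]
grip_width: 0.0852
grasp_force: 0.0
```

```bash
python3 go.py .5473 -.0737 .067 170.6;python3 - <<'E'
from bin import *
from cell import snapshot
for n in("side","wrist"):
    s=snapshot(n);pickle.dump(s,open(f"pics/{n}6.pkl","wb"))
W,S=load("wrist6"),load("side6")
a=np.hstack([cv2.resize(S["pixels"][110:260,180:380],(400,300),interpolation=2),cv2.resize(W["pixels"],(400,300))]);cv2.imwrite("pics/l6.png",a[...,::-1])
E
```

```text
t 17.87 pos [ 0.4691 -0.0612  0.199 ] rot [-1.7999e+02  9.0000e-02  1.7064e+02] F [-0.   0.2  1. ] w 0.0852 q6 -1.68
inc [-0.079   0.0005  0.1321] turn 0.04
```

View pics/l6.png

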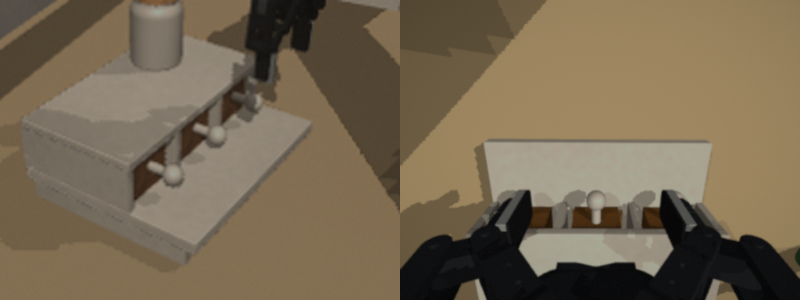

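The middle knob now stands in the row of three at side crop (173,174), (217,135), (257,102), and the fronts line up in the wrist view. A quick numeric check of the line before handing in.

```bash
python3 - <<'E'
from bin import *
from cell import snapshot
S,W=load("side6"),load("wrist6")
P=plane(S,[(180+173/2,110+174/2),(180+217/2,110+135/2),(180+257/2,110+102/2)],.073);print(P)
o=np.array([.567,-.077]);a=np.radians(-9.4);x=np.array([np.cos(a),np.sin(a)]);y=np.array([-x[1],x[0]])
print([( (p[:2]-o)@x,(p[:2]-o)@y) for p in P])
w,r=ball(W,(235,240,270,272));k=plane(W,[w],.074)[0];print(w,r,k,(k[:2]-o)@x,(k[:2]-o)@y)
# front-face rim edges of the three bins in wrist view, row where oak begins, bay columns
h=cv2.cvtColor(W["pixels"],cv2.COLOR_RGB2HSV).astype(int);m=(h[...,1]>140)&(h[...,0]<16)&(h[...,2]>40)
for c in(185,190,225,235,268,278,315,322):
    v=np.where(m[240:310,c])[0];print(c,(v.min()+240,v.max()+240) if len(v) else None,end=" ")
E
```

```text
[[ 0.5601  0.0263  0.073 ]
 [ 0.5428 -0.0729  0.073 ]
 [ 0.5223 -0.1719  0.073 ]]
[(np.float64(-0.02365006097000403), np.float64(0.10074078811574087)), (np.float64(-0.02456608755670124), np.float64(4.1509334010932965e-05)), (np.float64(-0.02858807851822455), np.float64(-0.10096759584634293))]
(252.0, 252.0) 20.808752059936523 [ 0.5409 -0.0705  0.074 ] -0.0267761400251902 0.0021997719686950613
185 (np.int64(266), np.int64(290)) 190 (np.int64(266), np.int64(278)) 225 (np.int64(267), np.int64(290)) 235 (np.int64(266), np.int64(289)) 268 (np.int64(266), np.int64(291)) 278 (np.int64(269), np.int64(290)) 315 (np.int64(266), np.int64(291)) 322 (np.int64(267), np.int64(291))
```

Middle knob is collinear with its neighbours (within 2 mm), on the bay's middle line, and all three front faces start at the same image row (266). The bin is home and the gripper is clear.

```bash
python3 -c "
from cell import hand_in
print(hand_in())"
```

```text
the job is handed in; nothing more can be done
None
```

The loose bin is home in the middle bay: carried level, released part-way in, then pushed by its knob to the stop, and handed in at about 18 s with the gripper clear; I steered clear of the other bins, jar and bottle.

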